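# Clamp two sample tins on the shaker and wedge the bar

### The arm

A 6-joint arm with a two-finger parallel gripper is mounted at the origin on the work surface. World frame = base frame: x ahead of the robot, y to its left, z up, the work surface at z = 0. Lengths are in m, angles in rad, forces in N, time in s.
With the tool pointing down it reaches from about 0.3 to 0.875 m from the base axis. Payload 6.4 kg.
Tool frame: the origin (TCP) lies between the finger pads; the fingertips stand ctrl.tip_reach ahead of it and the grasp point (between the pads) lies 11 mm behind it (ctrl.tip_reach is the distance from the TCP to the fingertips, in m); z points along the fingers, x is the direction in which the jaws open and shut, and the axes are right-handed (so a half turn about z gives the same grasp; the last joint's range is limited). The gripper opens to 85 mm and grips with 20 to 120 N. Pads are 22 mm wide; open, the fingers measure 114 mm over their backs; the gripper's body (76 mm by 85 mm) begins 54 mm behind the grasp point. The pads swing forward as they close: fully open they stand 13 mm farther back than shut.
Start: joints at [0.993, 0.181, 1.607, -0, 1.354, -0.206], TCP at [0.209, 0.536, 0.239] pointing down, gripper open.
Joint ranges: [-2.99, 2.99], [-0.89, 2.07], [0.3, 2.58], [-1.14, 4.28], [0, 2.63], [-3.12, 3.12]. Speed limits (rad/s): [2.57, 2.57, 3.01, 3.14, 3.14, 3.14].

### API

Orientations are given as a unit quaternion [w, x, y, z].
In Python, from bench import telemetry, viewer, ticket, nets, ctrl gives the robot as it stands.
- The arm moves only by the tool step_arm, never from a script. Its argument "plan" is a list of rows, each a list of 2 entries, a list of its own where there are three numbers: the shift along the tool's x, y, z in m, then the turn, a rotation vector about the tool's x, y, z in degrees. A call has 1 to 5 rows; each row is the pose to reach, as a shift and turn from the pose commanded when the call began, along the tool's axes at that moment; what a row does not reach only later rows make up. A row lasts 1/10 s, in which the tool goes at most 50 mm and 8.59 degrees, less where a joint would pass 70% of its speed; a pose out of reach is approached as far as the arm can. A call with a gripper value outside its range is refused whole. "fingers" is the opening in per cent of the stroke, from 0 (shut) to 100 (fully open), set as the call begins (left out, the last holds). The fingers move at their own pace and stop on an object; the grip force is fixed at half the most. Time passes only in rows, so rows that repeat a pose let the fingers close. It gives the time, the measured TCP pose, the force and the opening at its end, in the units of the state.
- telemetry.get_obs(): the state, without advancing time (a new reading comes with each control period).
- viewer.camera(name): name is "side" or "top"; returns the picture (400x640x3 uint8, red, green, blue); there is no depth.
- viewer.get_calibration(name): a dict with "K" (3x3 intrinsics, pixels), "dist" ([k1, k2, p1, p2, k3] as OpenCV has them; the pictures are not rectified), "origin" and "orientation" of the camera in the world. Camera axes: x right, y up, looking along -z (the intrinsics and any distortion apply to the point x, -y, -z); pixel columns grow to the right and rows downward; lengths in m; the calibration is good to about 2 mm. A picture is of the moment at which its call begins. get_calibration takes no time and is no camera call.
- ticket.hand_in(): hands the job in, once; it reports no verdict.
Trained networks look in the newest picture that a camera, given by its name, has taken for a name from the list of things; names that differ only in an ending like _2 or _b are one class to them, and where a whole thing is asked for, a point or a joint stands for the part that bears it (a point fixed in the world has none). Each returns a list of dicts, best first, with "score" (0 to 1); they miss things now and then, are a little off and sometimes report something else, mostly with a low value. They report only what shows in the picture. A call takes as long as a camera call.
- nets.boxes_of(thing, camera): "extent" ([left, top, right, bottom] in pixels, round what is visible of it).
The state is a dict: "time_s": time; "q": joint angles; "dq": joint speeds; "joint_efforts": joint torques, N m; "eef_pos": TCP position; "eef_rot": TCP orientation; "wrist_force": force on the tool from outside, world axes, zero at the start; "torque": the same for the moment, N m; "opening": opening from 0.0 (shut) to 1.0 (fully open).
Only numpy, scipy, OpenCV 4.12 (cv2) and the standard library are available. Lean on these libraries where they do the work, as an engineer would, in place of code of your own. Each camera call takes 0.05 s, during which the arm holds its last target.

### The job

Get the shaker ready for the two sample tins: take the cream-banded tin from the bench and set it down upright on the platform, in the free room beside the dark-banded tin, long side along the clamp bar. Then push the clamp bar up until both tins are squared up tight against the end stop, and push the red thumb wedge along its ramp until it jams hard against the rail, so that the bar stays locked when you let go. Set the tin down rather than dropping it, keep both tins upright, and leave the other things on the bench where they are.

Things in the scene. Friction and masses are not known exactly. Their poses are not given: they have to be found in the camera images.
- shaker: Low white bench shaker, fixed; place and heading vary. Origin: centre of its underside on the bench, z up; rubber-matted platform 310 x 260 mm, surface at z = 70 mm. x runs along the rails in the clamping direction, to the end stop (face at x = 135 mm, 40 mm high). Rails 20 mm high, inner faces at y = -115 and +115 mm. A tin pushed home has its centre at x = 107 mm.
- rail: The steel rail at the shaker's +y side, 300 x 12 x 20 mm, fixed to the shaker; the red wedge jams against its inner face (shaker y = +115 mm). Origin: centre of its underside.
- bar (a joint): Aluminium clamp bar across the platform, sliding along the shaker's x. Value in m: 0 = fully open; its rubber front face is at shaker x = -40 mm + value; starts at 0 to 0.025; 0.119 = tight on tins that touch the stop; travel ends at 0.125. Dry friction about 5 N: it stays where left. Beam 25 mm deep along x, top 36 mm above the platform.
- bar_back (a point): Middle of the bar's back face (away from the tins), 22 mm above the platform, 14 mm below the beam's top. Push here towards the shaker's +x. The back face is flat and free 60 mm to either side along y, and down to the platform.
- wedge (a joint): Red thumb wedge, 70 mm long, riding with the bar on a ramp beside the +y rail, 8 degrees off the shaker's x (towards +x and slightly +y). Value in m: 0 = drawn back; starts at 0 to 0.012; meets the rail at about 0.030 and jams tight within a few mm more under a push of 10 to 20 N; then it holds by itself. Dry friction 1.5 N. Jammed too early, it blocks the bar.
- wedge_tab (a point): Centre of the rear face of the red thumb tab at the wedge's tail. Push it towards the shaker's +x. The face is 20 mm wide along y; the tab is 10 mm thick and stands from 26 to 48 mm above the platform, this point at 37 mm. The rail beside it is only 20 mm high and nothing stands behind it.
- tin_a_mid (a point): Centre of the dark-banded tin that already stands on the platform between bar and stop, towards -y, a little askew and clear of the stop. Rectangular, 56 (its x) x 92 (its y) x 50 mm high, about 0.24 kg, brass-coloured rims.
- tin_b_mid (a point): Centre of the cream-banded tin on the bench, 25 mm above its underside: 56 (its x) x 92 (its y) x 50 mm high, about 0.24 kg. Grip it across the 56 mm. Its place on the platform: 92 mm side along the shaker's y, in the free room at the +y side of the other tin (about y = +48 mm).
- tin_a: The dark-banded tin, origin at the centre of its underside.
- tin_b: The cream-banded tin, origin at the centre of its underside.
- jar: Bystander: glass sample jar with a blue cap, 60 mm across, 75 mm high; origin at the centre of its underside. Leave it.
- dishes: Bystander: stack of three culture dishes, 90 mm across, 45 mm high; origin at the centre of its underside. Leave it.
- thermometer: Bystander: white probe thermometer lying on the bench, 190 mm long with its probe, 18 mm high; origin near the middle of its length, on the bench. Leave it.

How it is judged:
By the outcome, as a careful person would: the job done as asked, in the order asked, and still so for the second after the job is handed in, with the robot touching nothing.
It also fails if it takes over 64 s, if anything falls off the work surface, if the arm or the gripper's body presses on something with over 40 N, if the wrist force passes 120 N, or if a joint passes its speed limit or range.

## Working session

There is one attempt and no reset: what is moved stays moved. The work goes in short steps, Python scripts to look and compute and a tool call to move; the robot and the scene stay as the last step left them, time stands still between calls to the robot, and variables do not carry over. Pictures are saved under pics/ and viewed, and the job is handed in when it is done.

Besides the shell and the picture viewer there is one more tool, called after "Request:" as name(argument=value, ...), one argument or row to a line, values as JSON. step_arm: Moves the arm, as the interface text tells. Its arguments: {"type":"object","properties":{"plan":{"type":"array"},"fingers":{"type":"number"}},"required":["plan"]}

```bash
mkdir -p pics; ls; python3 - <<'E'
from bench import telemetry, viewer, ticket, nets, ctrl
import cv2
o=telemetry.get_obs(); print(o); print(ctrl.tip_reach)
for n in ("top","side"):
    im=viewer.camera(n); cv2.imwrite(f"pics/{n}0.png",im[:,:,::-1]); c=viewer.get_calibration(n); print(n,c)
    for t in ("shaker","tin_a","tin_b","bar","wedge","wedge_tab","rail","jar","dishes"):
        print(t,[(r['extent'],round(r['score'],2)) for r in nets.boxes_of(t,n)[:2]])
E
```

```text
pics
{'time_s': 0.0, 'q': array([ 9.92686866e-01,  1.81521651e-01,  1.60806742e+00,  2.37507326e-05,
        1.35381226e+00, -2.06294014e-01]), 'dq': array([ 4.17671768e-05,  7.59003294e-04,  1.10504314e-03,  1.73088553e-03,
       -1.36623189e-03, -1.13632672e-04]), 'joint_efforts': array([-1.86640345e-04, -4.44879055e+01, -3.51328254e+01, -2.07075354e-04,
        8.98571452e-03, -4.58333147e-05]), 'eef_pos': array([0.20855767, 0.5352332 , 0.23836635]), 'eef_rot': array([ 3.35781757e-04,  8.25624338e-01,  5.64219492e-01, -8.39771679e-04]), 'wrist_force': array([-0.60829471, -0.13898245, -0.07920341]), 'torque': array([-0.01846361, -0.01482886,  0.05936072]), 'opening': 0.9997584368265178}
0.008
top {'K': array([[379.17164697,   0.        , 317.53215059],
       [  0.        , 379.17164697, 202.53672172],
       [  0.        ,   0.        ,   1.        ]]), 'dist': array([-0.06266754,  0.        ,  0.        ,  0.        ,  0.        ]), 'origin': array([ 0.44924557, -0.0201925 ,  1.00637483]), 'orientation': array([ 0.71342885,  0.04006808, -0.03634389, -0.69863649])}
shaker [([251.
[... 771 characters left out ...]
 0.       ,  0.       ,  0.       ,  0.       ]), 'origin': array([ 0.46478308, -0.78876801,  0.849891  ]), 'orientation': array([ 0.91789913,  0.39336425, -0.01501677, -0.05000248])}
shaker [([263.6, 154.9, 380.8, 269.7], 0.71), ([290.6, 304.9, 336.2, 358.9], 0.67)]
tin_a [([274.1, 202.7, 315.8, 237.8], 0.95), ([260.7, 126.2, 291.5, 150.1], 0.95)]
tin_b [([274.1, 202.7, 315.8, 237.8], 0.95), ([260.7, 126.2, 291.5, 150.1], 0.95)]
bar [([269.8, 155.0, 364.4, 193.5], 0.7)]
wedge [([350.0, 151.4, 359.5, 184.1], 0.56)]
wedge_tab [([350.7, 154.7, 360.5, 185.3], 0.59)]
rail [([360.3, 161.7, 382.6, 253.5], 0.6)]
jar [([316.8, 121.2, 340.2, 148.0], 0.62)]
dishes [([295.0, 308.5, 337.8, 358.3], 0.9)]
```

```bash
python3 - <<'E'
import cv2
a=cv2.imread("pics/top0.png"); cv2.imwrite("pics/top0z.png",cv2.resize(a[130:280,150:350+120],None,fx=2.5,fy=2.5,interpolation=cv2.INTER_CUBIC))
cv2.imwrite("pics/top0s.png",cv2.resize(a[145:275,245:395],None,fx=4.6,fy=4.6,interpolation=cv2.INTER_CUBIC)[:598])
b=cv2.imread("pics/side0.png"); cv2.imwrite("pics/side0z.png",cv2.resize(b[115:275,230:400],None,fx=3.7,fy=3.7,interpolation=cv2.INTER_CUBIC))
E
```

```text
(no output)
```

View pics/top0.png

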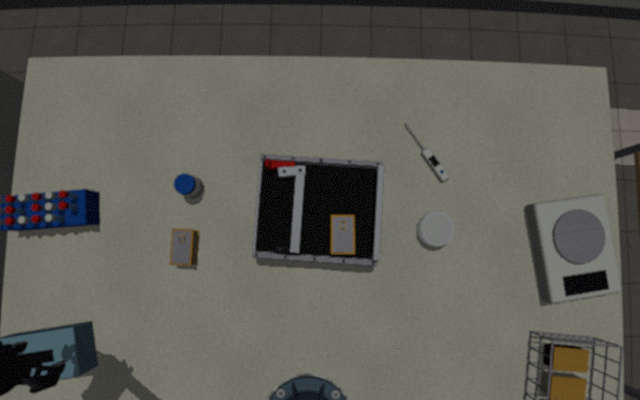

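View pics/top0s.png

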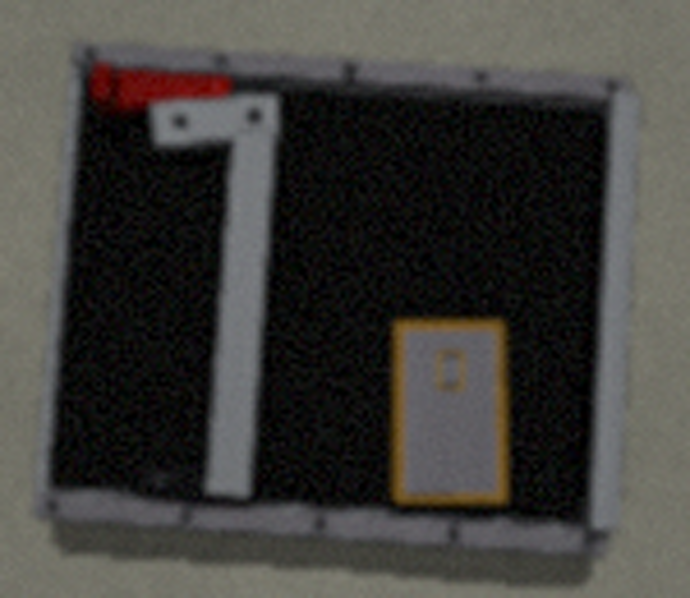

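View pics/side0z.png

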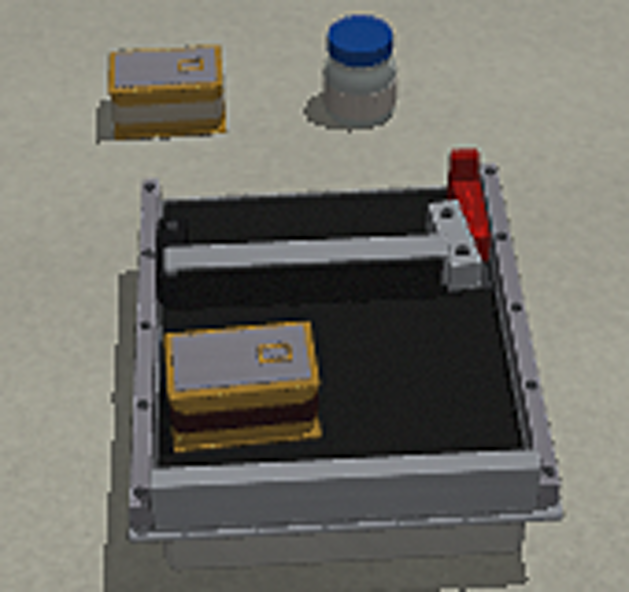

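View pics/top0z.png

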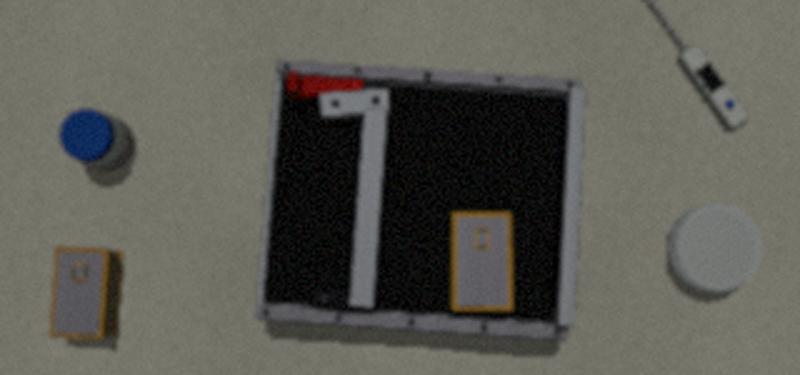

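```bash
cat > h.py <<'E'
import numpy as np, cv2
from scipy.spatial.transform import Rotation as R
from bench import viewer
def cal(n):
    c=viewer.get_calibration(n); q=c['orientation']; 
    return c['K'],c['dist'],np.array(c['origin']),R.from_quat([q[1],q[2],q[3],q[0]]).as_matrix()
def ray(n,uv,z):
    K,d,o,M=cal(n); p=cv2.undistortPoints(np.array(uv,float).reshape(-1,1,2),K,d).reshape(-1,2)
    D=np.c_[p[:,0],-p[:,1],-np.ones(len(p))]@M.T
    z=np.broadcast_to(z,len(p)); return o+D*((z-o[2])/D[:,2])[:,None]
def proj(n,P):
    K,d,o,M=cal(n); C=(np.atleast_2d(P)-o)@M*[1,-1,-1]
    return cv2.projectPoints(C,np.zeros(3),np.zeros(3),K,d)[0].reshape(-1,2)
E
python3 - <<'E'
from h import *
np.set_printoptions(precision=4,suppress=True)
z=lambda l,ox,oy,s:[(ox+(a+.5)/s-.5,oy+(b+.5)/s-.5) for a,b in l]
T=lambda l:z(l,245,145,4.6)
S=lambda l:z(l,230,115,3.7)
T2=lambda l:z(l,150,130,2.5)
print("rail+ centre, ends",ray("top",T([(350,71),(85,52),(614,87)]),.09))
print("rail- centre, ends",ray("top",T([(320,523),(50,507),(590,540)]),.09))
print("stop inner",ray("top",T([(610,90),(592,518)]),.11))
print("bar front/back",ray("top",T([(277,150),(254,490),(230,150),(206,490)]),.106))
print("tinA",ray("top",T([(392,320),(506,320),(508,503),(394,503)]),.12))
print("tinB",ray("top",T2([(54,247),(107,249),(104,338),(51,336)]),.05))
print("tinB side",ray("side",S([(109,53),(221,46),(222,86),(109,92)]),.05))
print("tinA side",ray("side",S([(166,337),(312,322),(319,382),(168,400)]),.12))
print("side rail holes +",ray("side",S([(491,171),(502,237),(516,308),(531,385),(547,471)]),.09))
print("side rail holes -",ray("side",S([(149,187),(147,254),(146,326),(143,405),(138,494)]),.09))
print("tab side",ray("side",S([(451,150),(478,150)]),.118))
print("tab top",ray("top",T([(92,65),(92,105)]),.118))
E
```

```text
rail+ centre, ends [[ 0.6541 -0.0199  0.09  ]
 [ 0.6617  0.1227  0.09  ]
 [ 0.6484 -0.1613  0.09  ]]
rail- centre, ends [[ 0.4141 -0.0091  0.09  ]
 [ 0.4192  0.1321  0.09  ]
 [ 0.4081 -0.1499  0.09  ]]
stop inner [[ 0.6424 -0.1562  0.11  ]
 [ 0.4202 -0.148   0.11  ]]
bar front/back [[0.6076 0.0175 0.106 ]
 [0.4308 0.0249 0.106 ]
 [0.6071 0.0421 0.106 ]
 [0.4302 0.0495 0.106 ]]
tinA [[ 0.5186 -0.0439  0.12  ]
 [ 0.5198 -0.102   0.12  ]
 [ 0.4272 -0.1041  0.12  ]
 [ 0.4261 -0.0466  0.12  ]]
tinB [[0.4788 0.357  0.05  ]
 [0.4781 0.302  0.05  ]
 [0.3885 0.3004 0.05  ]
 [0.3889 0.3549 0.05  ]]
tinB side [[0.3897 0.3557 0.05  ]
 [0.4818 0.3545 0.05  ]
 [0.4796 0.2992 0.05  ]
 [0.3893 0.302  0.05  ]]
tinA side [[ 0.4293 -0.0513  0.12  ]
 [ 0.5204 -0.0486  0.12  ]
 [ 0.5197 -0.1003  0.12  ]
 [ 0.4288 -0.1047  0.12  ]]
side rail holes + [[ 0.6644  0.1203  0.09  ]
 [ 0.6597  0.0493  0.09  ]
 [ 0.6564 -0.0206  0.09  ]
 [ 0.6531 -0.0898  0.09  ]
 [ 0.6493 -0.1598  0.09  ]]
side rail holes - [[ 0.4206  0.1313  0.09  ]
 [ 0.4175  0.0603  0.09  ]
 [ 0.4152 -0.0094  0.09  ]
 [ 0.4118 -0.079   0.09  ]
 [ 0.4073 -0.1499  0.09  ]]
tab side [[0.6333 0.1129 0.118 ]
 [0.652  0.1106 0.118 ]]
tab top [[0.6484 0.1144 0.118 ]
 [0.6272 0.1136 0.118 ]]
```

```bash
cat >> h.py <<'E'
from bench import telemetry
np.set_printoptions(precision=4,suppress=True)
C=np.array([.5347,-.0147]); SX=np.array([-.047,-.9989]); SY=np.array([.9989,-.047])
def sh(x,y): return C+x*SX+y*SY
def tosh(p): d=np.asarray(p)[...,:2]-C; return np.stack([d@SX,d@SY],-1)
def go(pos,head):
    "target TCP pos, tool-down, tool x heading in deg -> tool-frame shift, rotvec"
    o=telemetry.get_obs(); q=o['eef_rot']; M=R.from_quat([q[1],q[2],q[3],q[0]])
    h=np.radians(head); c,s=np.cos(h),np.sin(h)
    T=R.from_matrix(np.array([[c,s,0],[s,-c,0],[0,0,-1]]))
    print("t",o['time_s'],"pos",o['eef_pos'],"F",o['wrist_force'],"open",o['opening'],"q",o['q'])
    print("shift",M.inv().apply(np.array(pos)-o['eef_pos'])*1000,"mm  turn",np.degrees((M.inv()*T).as_rotvec()))
E
python3 -c "
from h import *
go([.4344,.3282,.12],90)"
```

```text
t 1.0 pos [0.2089 0.5357 0.2393] F [ 0.09    0.0219 -0.4104] open 0.9997898238217758 q [ 0.9927  0.1808  1.607  -0.      1.3538 -0.2063]
shift [-111.4416  285.5035  119.3002] mm  turn [  0.0016  -0.0014 -21.3015]
```

Request:
step_arm(
  plan=[
    [[-0.015, 0.038, 0], [0, 0, -5]],
    [[-0.032, 0.08, 0.01], [0, 0, -10]],
    [[-0.048, 0.123, 0.03], [0, 0, -15]],
    [[-0.064, 0.166, 0.05], [0, 0, -21.3]],
    [[-0.08, 0.208, 0.07], [0, 0, -21.3]],
  ],
  fingers=100,
)

```text
time_s: 1.5
eef_pos: [0.3749, 0.3844, 0.169]
eef_rot: [0.0, 0.706, 0.708, 0.001]
wrist_force: [1.1, -0.0, 0.4]
opening: 0.998
```

```bash
python3 -c "
from h import *
go([.4344,.3282,.10],90)"
```

```text
t 1.5 pos [0.3749 0.3844 0.169 ] F [ 1.0842 -0.0488  0.441 ] open 0.9979745195267403 q [ 0.5768  0.1708  1.769  -0.      1.2006 -0.9973]
shift [-56.4716  59.2663  69.0035] mm  turn [ 0.0559 -0.0356  0.1907]
```

Request:
step_arm(
  plan=[
    [[-0.028, 0.03, 0.02], [0, 0, 0.2]],
    [[-0.0565, 0.0593, 0.05], [0, 0, 0.2]],
    [[-0.0565, 0.0593, 0.069], [0, 0, 0.2]],
    [[-0.0565, 0.0593, 0.069], [0, 0, 0.2]],
  ],
)

```text
time_s: 1.9
eef_pos: [0.4317, 0.327, 0.0973]
eef_rot: [-0.001, 0.709, 0.705, -0.003]
wrist_force: [-0.6, 0.2, -0.6]
opening: 0.998
```

```bash
python3 -c "
from h import *
im=viewer.camera('side'); cv2.imwrite('pics/s1.png',cv2.resize(im[60:200,200:380,::-1],None,fx=4,fy=4,interpolation=cv2.INTER_CUBIC))
im=viewer.camera('top'); cv2.imwrite('pics/t1.png',cv2.resize(im[160:310,110:260,::-1],None,fx=4,fy=4,interpolation=cv2.INTER_CUBIC))
go([.4344,.3282,.019],90)"
```

```text
t 2.0 pos [0.4326 0.3293 0.1004] F [0.2975 0.0892 0.3926] open 0.9970460169638761 q [ 0.432   0.2811  1.793   0.0002  1.0682 -1.1353]
shift [-1.0498  1.8232 81.4188] mm  turn [-0.0453  0.0096 -0.2023]
```

View pics/s1.png

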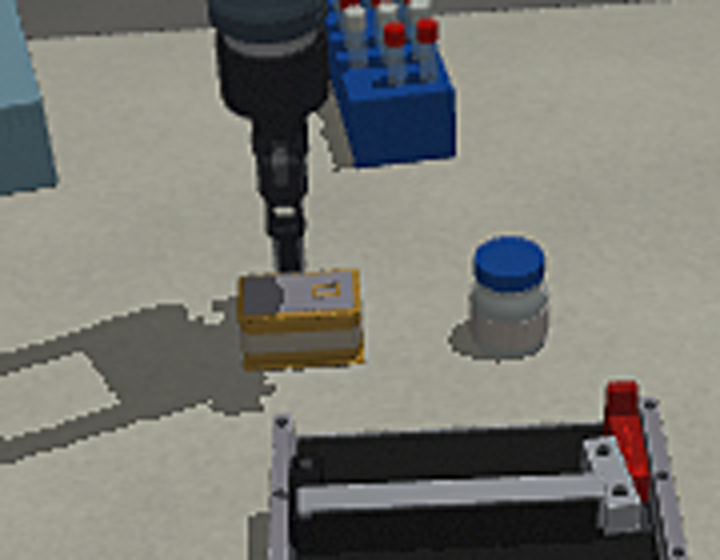

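View pics/t1.png

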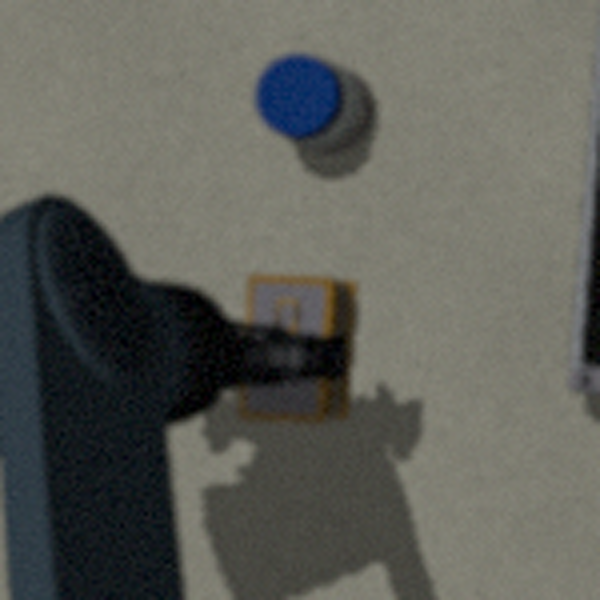

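The gripper stands over the cream-banded tin (t1 px ~(290,350)), with its jaws across the short side and clear of the jar. Next I descend.

Request:
step_arm(
  plan=[
    [[-0.001, 0.002, 0.03], [0, 0, 0]],
    [[-0.001, 0.002, 0.055], [0, 0, 0]],
    [[-0.001, 0.002, 0.07], [0, 0, 0]],
    [[-0.001, 0.002, 0.08], [0, 0, 0]],
    [[-0.001, 0.002, 0.08], [0, 0, 0]],
  ],
)

```text
time_s: 2.5
eef_pos: [0.4343, 0.3285, 0.0199]
eef_rot: [-0.0, 0.708, 0.706, -0.0]
wrist_force: [0.2, 0.3, -0.9]
opening: 1.0
```

Request:
step_arm(
  plan=[
    [[0, 0, 0], [0, 0, 0]],
    [[0, 0, 0], [0, 0, 0]],
    [[0, 0, 0], [0, 0, 0]],
    [[0, 0, 0], [0, 0, 0]],
    [[0, 0, 0], [0, 0, 0]],
  ],
  fingers=0,
)

```text
time_s: 3.0
eef_pos: [0.4361, 0.3287, 0.0218]
eef_rot: [0.0, 0.708, 0.706, 0.001]
wrist_force: [-0.4, -0.6, 6.6]
opening: 0.647
```

Request:
step_arm(
  plan=[
    [[0, 0, 0], [0, 0, 0]],
    [[0, 0, 0], [0, 0, 0]],
    [[0, 0, 0], [0, 0, 0]],
  ],
)

```text
time_s: 3.3
eef_pos: [0.4361, 0.3287, 0.0218]
eef_rot: [0.0, 0.708, 0.706, 0.001]
wrist_force: [-0.3, -0.2, 6.6]
opening: 0.649
```

```bash
python3 -c "
from h import *
go([.4344,.3282,.20],90)"
```

```text
t 3.3 pos [0.4361 0.3287 0.0218] F [-0.3116 -0.1841  6.6443] open 0.6492734658320056 q [ 0.4284  0.4154  1.8114  0.0001  0.912  -1.1389]
shift [  -0.2867   -1.256  -178.1781] mm  turn [ 0.142  -0.0677 -0.2   ]
```

Request:
step_arm(
  plan=[
    [[0, 0, -0.01], [0, 0, 0]],
    [[0, 0, -0.035], [0, 0, 0]],
    [[0, 0, -0.07], [0, 0, 0]],
    [[0, 0, -0.11], [0, 0, 0]],
    [[0, 0, -0.15], [0, 0, 0]],
  ],
)

```text
time_s: 3.8
eef_pos: [0.4341, 0.3277, 0.1717]
eef_rot: [-0.0, 0.708, 0.706, -0.001]
wrist_force: [0.8, 0.5, -1.9]
opening: 0.649
```

Request:
step_arm(
  plan=[
    [[0, 0, -0.015], [0, 0, 0]],
    [[0, 0, -0.03], [0, 0, 0]],
    [[0, 0, -0.03], [0, 0, 0]],
    [[0, 0, -0.03], [0, 0, 0]],
  ],
)

```text
time_s: 4.2
eef_pos: [0.434, 0.3277, 0.1986]
eef_rot: [-0.0, 0.708, 0.706, -0.001]
wrist_force: [1.1, -0.2, -2.7]
opening: 0.646
```

```bash
python3 -c "
from h import *
im=viewer.camera('side'); cv2.imwrite('pics/s2.png',cv2.resize(im[60:200,200:380,::-1],None,fx=4,fy=4,interpolation=cv2.INTER_CUBIC))
print(sh(.06,.049))
go([*sh(.06,.049),.20],87.3)"
```

```text
[ 0.5808 -0.0769]
t 4.25 pos [0.4338 0.3276 0.1981] F [ 0.0019 -0.5175 -3.2037] open 0.6421945500610224 q [ 0.4283  0.1544  1.7242 -0.      1.2666 -1.1389]
shift [-403.9729  148.4545   -1.7502] mm  turn [-0.1874  0.0919  2.4948]
```

View pics/s2.png

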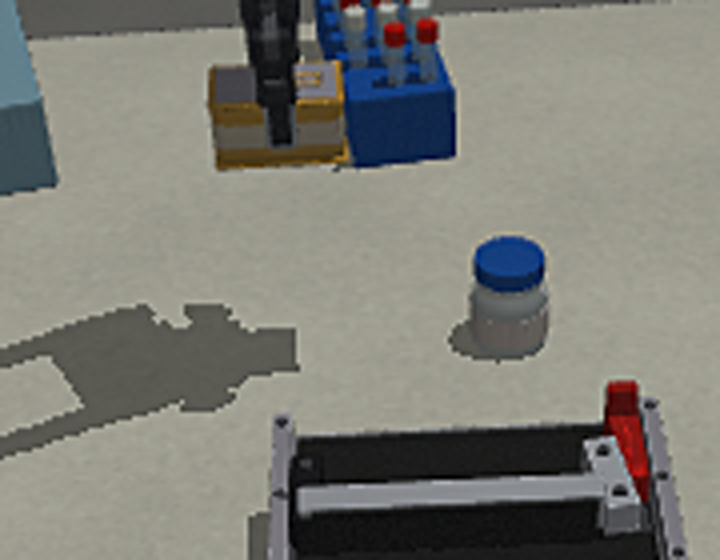

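The tin hangs level in the pads, gripped near its middle (s2 px 279 against the finger at 281). Next I carry it over the platform.

Request:
step_arm(
  plan=[
    [[-0.018, 0.007, 0], [0, 0, 0.5]],
    [[-0.05, 0.018, 0], [0, 0, 1]],
    [[-0.09, 0.033, 0], [0, 0, 1.5]],
    [[-0.13, 0.048, 0], [0, 0, 2]],
    [[-0.17, 0.063, 0], [0, 0, 2.5]],
  ],
)

```text
time_s: 4.75
eef_pos: [0.4965, 0.1564, 0.1982]
eef_rot: [-0.001, 0.724, 0.69, -0.001]
wrist_force: [0.6, 0.5, -2.4]
opening: 0.648
```

Request:
step_arm(
  plan=[
    [[-0.04, 0.014, 0], [0, 0, 0]],
    [[-0.08, 0.026, 0], [0, 0, 0]],
    [[-0.12, 0.04, 0], [0, 0, 0]],
    [[-0.16, 0.054, 0], [0, 0, 0]],
    [[-0.185, 0.062, 0], [0, 0, 0]],
  ],
)

```text
time_s: 5.25
eef_pos: [0.5501, -0.0326, 0.1981]
eef_rot: [-0.001, 0.724, 0.689, -0.001]
wrist_force: [0.9, 0.3, -1.6]
opening: 0.646
```

```bash
python3 -c "
from h import *
go([*sh(.06,.049),.15],87.3)"
```

```text
t 5.25 pos [ 0.5501 -0.0326  0.1981] F [ 0.8635  0.2529 -1.569 ] open 0.6455351655338584 q [-0.2742  0.1704  1.7058 -0.0006  1.2684 -1.7956]
shift [-42.7973  33.0206  48.0393] mm  turn [-0.1749 -0.0044 -0.1194]
```

Request:
step_arm(
  plan=[
    [[-0.02, 0.015, 0.01], [0, 0, 0]],
    [[-0.035, 0.027, 0.025], [0, 0, 0]],
    [[-0.043, 0.033, 0.04], [0, 0, 0]],
    [[-0.043, 0.033, 0.048], [0, 0, 0]],
    [[-0.043, 0.033, 0.048], [0, 0, 0]],
  ],
)

```text
time_s: 5.75
eef_pos: [0.5793, -0.0735, 0.1491]
eef_rot: [-0.003, 0.724, 0.69, -0.001]
wrist_force: [-0.1, 0.6, -3.8]
opening: 0.646
```

```bash
python3 -c "
from h import *
im=viewer.camera('side'); cv2.imwrite('pics/s3.png',cv2.resize(im[115:275,230:400,::-1],None,fx=3.7,fy=3.7,interpolation=cv2.INTER_CUBIC))
im=viewer.camera('top'); cv2.imwrite('pics/t3.png',cv2.resize(im[145:275,245:395,::-1],None,fx=4.6,fy=4.6,interpolation=cv2.INTER_CUBIC))
go([*sh(.06,.049),.10],87.3)"
```

```text
t 5.85 pos [ 0.5808 -0.0735  0.1517] F [-0.2564  0.2397 -1.2578] open 0.648044451977625 q [-0.3286  0.2958  1.6544  0.0002  1.1931 -1.8529]
shift [-3.4547  0.2904 51.6586] mm  turn [-0.0939 -0.0377  0.0306]
```

View pics/s3.png

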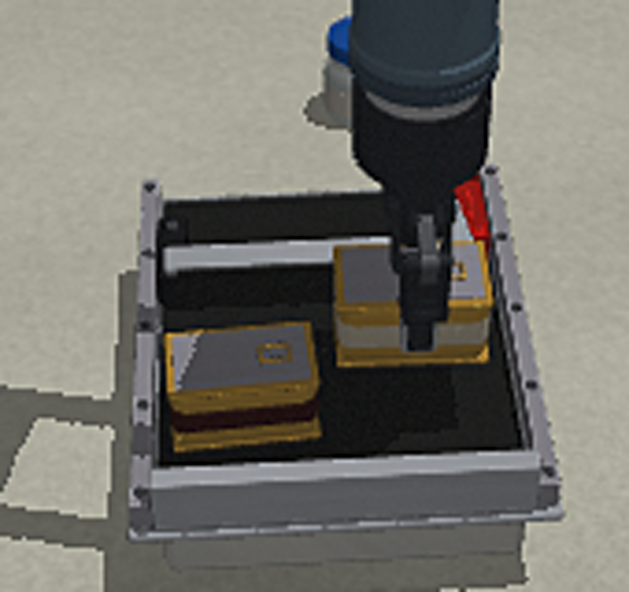

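View pics/t3.png

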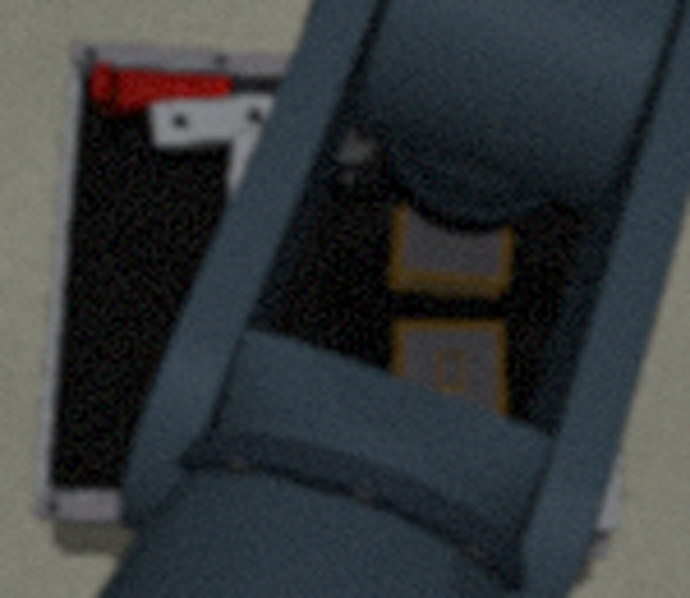

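The tin hangs over the free room with a clear gap to the dark tin (t3 px rows 292 and 320). Now I lower it gently.

Request:
step_arm(
  plan=[
    [[-0.003, 0, 0.012], [0, 0, 0]],
    [[-0.003, 0, 0.027], [0, 0, 0]],
    [[-0.003, 0, 0.04], [0, 0, 0]],
    [[-0.003, 0, 0.05], [0, 0, 0]],
    [[-0.003, 0, 0.05], [0, 0, 0]],
  ],
)

```text
time_s: 6.35
eef_pos: [0.5797, -0.0767, 0.0998]
eef_rot: [-0.002, 0.724, 0.69, -0.001]
wrist_force: [0.4, 0.4, -3.2]
opening: 0.643
```

Request:
step_arm(
  plan=[
    [[0, 0, 0.002], [0, 0, 0]],
    [[0, 0, 0.004], [0, 0, 0]],
    [[0, 0, 0.006], [0, 0, 0]],
    [[0, 0, 0.007], [0, 0, 0]],
  ],
)

```text
time_s: 6.75
eef_pos: [0.5815, -0.0774, 0.0955]
eef_rot: [0.0, 0.724, 0.69, 0.0]
wrist_force: [-1.0, 0.5, -2.3]
opening: 0.645
```

Request:
step_arm(
  plan=[
    [[0, 0, 0.001], [0, 0, 0]],
    [[0, 0, 0.001], [0, 0, 0]],
    [[0, 0, 0.001], [0, 0, 0]],
  ],
)

```text
time_s: 7.05
eef_pos: [0.5813, -0.0773, 0.0943]
eef_rot: [0.0, 0.724, 0.69, 0.0]
wrist_force: [0.2, 0.8, -3.3]
opening: 0.649
```

Request:
step_arm(
  plan=[
    [[0, 0, 0.001], [0, 0, 0]],
    [[0, 0, 0.001], [0, 0, 0]],
    [[0, 0, 0.001], [0, 0, 0]],
  ],
)

```text
time_s: 7.35
eef_pos: [0.5813, -0.0773, 0.0933]
eef_rot: [-0.0, 0.724, 0.69, -0.0]
wrist_force: [0.1, 0.1, -3.5]
opening: 0.645
```

Request:
step_arm(
  plan=[
    [[0, 0, 0.001], [0, 0, 0]],
    [[0, 0, 0.001], [0, 0, 0]],
  ],
)

```text
time_s: 7.55
eef_pos: [0.5812, -0.0773, 0.0921]
eef_rot: [-0.0, 0.724, 0.69, -0.0]
wrist_force: [-0.5, 0.7, -2.7]
opening: 0.652
```

Request:
step_arm(
  plan=[
    [[0, 0, 0.0005], [0, 0, 0]],
    [[0, 0, 0.0005], [0, 0, 0]],
  ],
)

```text
time_s: 7.75
eef_pos: [0.5814, -0.0773, 0.0919]
eef_rot: [0.0, 0.724, 0.69, 0.0]
wrist_force: [-1.7, 0.0, -1.1]
opening: 0.646
```

Request:
step_arm(
  plan=[
    [[0, 0, 0.0005], [0, 0, 0]],
    [[0, 0, 0.0005], [0, 0, 0]],
  ],
)

```text
time_s: 7.95
eef_pos: [0.5814, -0.0774, 0.0919]
eef_rot: [0.0, 0.724, 0.69, -0.0]
wrist_force: [-3.2, 0.5, 4.4]
opening: 0.648
```

Contact. Now I release.

Request:
step_arm(
  plan=[
    [[0, 0, 0], [0, 0, 0]],
    [[0, 0, 0], [0, 0, 0]],
    [[0, 0, 0], [0, 0, 0]],
    [[0, 0, 0], [0, 0, 0]],
    [[0, 0, 0], [0, 0, 0]],
  ],
  fingers=100,
)

```text
time_s: 8.45
eef_pos: [0.5813, -0.0774, 0.0912]
eef_rot: [0.0, 0.724, 0.69, 0.0]
wrist_force: [0.7, 0.2, 0.0]
opening: 1.001
```

Request:
step_arm(
  plan=[
    [[0, 0, -0.01], [0, 0, 0]],
    [[0, 0, -0.03], [0, 0, 0]],
    [[0, 0, -0.06], [0, 0, 0]],
    [[0, 0, -0.09], [0, 0, 0]],
    [[0, 0, -0.12], [0, 0, 0]],
  ],
)

```text
time_s: 8.95
eef_pos: [0.5813, -0.0773, 0.2133]
eef_rot: [0.0, 0.724, 0.69, 0.0]
wrist_force: [-0.4, -0.7, -0.1]
opening: 1.0
```

```bash
python3 -c "
from h import *
print(sh(-.095,0))
go([*sh(-.095,0),.19],-2.7)"
```

```text
[0.5392 0.0802]
t 8.95 pos [ 0.5813 -0.0773  0.2133] F [-0.3832 -0.6813 -0.1233] open 1.0003382241069618 q [-0.3345  0.2292  1.6039 -0.      1.3079 -1.8581]
shift [155.3468 -49.528   23.2142] mm  turn [ 0.0351 -0.0182 90.    ]
```

Request:
step_arm(
  plan=[
    [[0.03, -0.01, 0], [0, 0, 8]],
    [[0.06, -0.02, 0], [0, 0, 16]],
    [[0.09, -0.03, 0], [0, 0, 24]],
    [[0.12, -0.04, 0], [0, 0, 32]],
    [[0.155, -0.0495, 0], [0, 0, 40]],
  ],
  fingers=0,
)

```text
time_s: 9.45
eef_pos: [0.5389, 0.0806, 0.2123]
eef_rot: [0.0, 0.917, 0.398, 0.001]
wrist_force: [-0.3, 0.1, 0.5]
opening: 0.146
```

Request:
step_arm(
  plan=[
    [[0, 0, 0], [0, 0, 8]],
    [[0, 0, 0], [0, 0, 16]],
    [[0, 0, 0], [0, 0, 24]],
    [[0, 0, 0], [0, 0, 32]],
    [[0, 0, 0], [0, 0, 40]],
  ],
)

```text
time_s: 9.95
eef_pos: [0.5393, 0.0799, 0.2122]
eef_rot: [0.0, 0.998, 0.061, 0.0]
wrist_force: [-0.5, -0.5, 0.0]
opening: -0.0
```

Request:
step_arm(
  plan=[
    [[0, 0, 0], [0, 0, 5]],
    [[0, 0, 0], [0, 0, 10]],
    [[0, 0, 0], [0, 0, 10]],
  ],
)

```text
time_s: 10.25
eef_pos: [0.5393, 0.0799, 0.2121]
eef_rot: [0.0, 1.0, -0.024, 0.0]
wrist_force: [-0.1, 0.3, 0.9]
opening: -0.001
```

```bash
python3 -c "
from h import *
im=viewer.camera('side'); cv2.imwrite('pics/s4.png',cv2.resize(im[115:275,230:400,::-1],None,fx=3.7,fy=3.7,interpolation=cv2.INTER_CUBIC))
im=viewer.camera('top'); cv2.imwrite('pics/t4.png',cv2.resize(im[145:275,245:395,::-1],None,fx=4.6,fy=4.6,interpolation=cv2.INTER_CUBIC))
go([*sh(-.095,0),.092],-2.7)"
```

```text
t 10.35 pos [0.5393 0.0798 0.2119] F [ 0.1743  0.3538 -0.2418] open -0.003339930655276204 q [-0.0708  0.1404  1.7107 -0.0001  1.2897 -0.026 ]
shift [ -0.2352  -0.3686 119.8542] mm  turn [ 0.004  -0.0401  0.133 ]
```

View pics/s4.png

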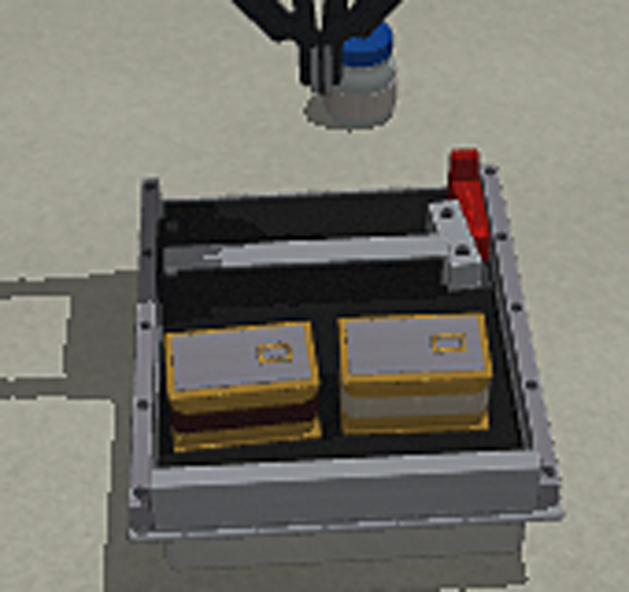

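View pics/t4.png

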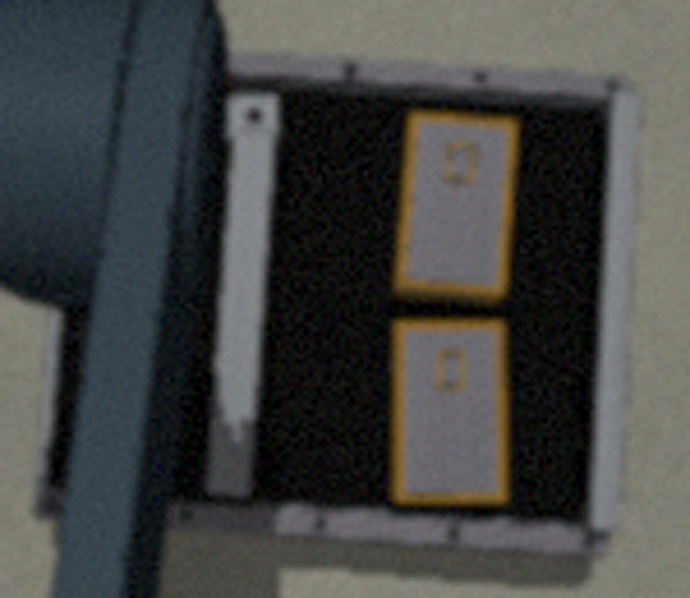

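Both tins stand upright side by side with a gap (t4 rows 297 and 320), and the bar is still open. I go down behind the bar.

Request:
step_arm(
  plan=[
    [[0, 0, 0.03], [0, 0, 0]],
    [[0, 0, 0.06], [0, 0, 0]],
    [[0, 0, 0.09], [0, 0, 0]],
    [[0, 0, 0.11], [0, 0, 0]],
    [[0, 0, 0.12], [0, 0, 0]],
  ],
)

```text
time_s: 10.85
eef_pos: [0.5379, 0.0799, 0.0894]
eef_rot: [-0.0, 1.0, -0.023, -0.002]
wrist_force: [-0.0, 0.4, -0.6]
opening: -0.002
```

```bash
python3 -c "
from h import *
go([*sh(-.070,0),.092],-2.7); print(tosh(telemetry.get_obs()['eef_pos']))"
```

```text
t 10.85 pos [0.5379 0.0799 0.0894] F [-0.0103  0.4485 -0.5557] open -0.0017789392239927304 q [-0.0709  0.2998  1.7958  0.      1.0491 -0.0254]
shift [ 1.2363 24.6332 -2.6495] mm  turn [-0.0045  0.1814  0.0894]
[-0.0946 -0.0013]
```

Request:
step_arm(
  plan=[
    [[0.001, 0.01, -0.001], [0, 0, 0]],
    [[0.001, 0.018, -0.002], [0, 0, 0]],
    [[0.001, 0.025, -0.002], [0, 0, 0]],
    [[0.001, 0.032, -0.002], [0, 0, 0]],
    [[0.001, 0.04, -0.002], [0, 0, 0]],
  ],
)

```text
time_s: 11.35
eef_pos: [0.5397, 0.04, 0.0951]
eef_rot: [-0.001, 1.0, -0.024, 0.002]
wrist_force: [2.0, 6.6, 3.4]
opening: -0.0
```

Request:
step_arm(
  plan=[
    [[0, 0.008, 0], [0, 0, 0]],
    [[0, 0.016, 0], [0, 0, 0]],
    [[0, 0.024, 0], [0, 0, 0]],
    [[0, 0.032, 0], [0, 0, 0]],
    [[0, 0.04, 0], [0, 0, 0]],
  ],
)

```text
time_s: 11.85
eef_pos: [0.5378, 0.0, 0.0951]
eef_rot: [-0.001, 1.0, -0.024, 0.002]
wrist_force: [1.1, 5.8, 3.0]
opening: 0.001
```

```bash
python3 -c "
from h import *
im=viewer.camera('side'); cv2.imwrite('pics/s5.png',cv2.resize(im[115:275,230:400,::-1],None,fx=3.7,fy=3.7,interpolation=cv2.INTER_CUBIC))
go([*sh(.043,0),.091],-2.7); print(tosh(telemetry.get_obs()['eef_pos']))"
```

```text
t 11.9 pos [ 0.5378 -0.0012  0.095 ] F [0.505  3.3623 2.4649] open 0.0020581391089783876 q [-0.2237  0.2751  1.8141  0.0013  1.049  -0.1766]
shift [-2.4072 56.6231  3.99  ] mm  turn [-0.0276 -0.2051 -0.0373]
[-0.0136  0.0024]
```

View pics/s5.png

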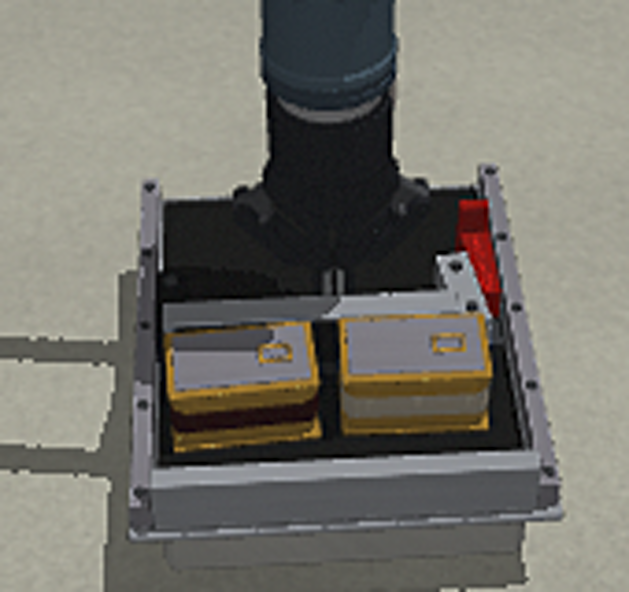

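The bar has moved up to just behind both tins and the fingers are square on its back (px (335,285)). I continue slowly.

Request:
step_arm(
  plan=[
    [[-0.001, 0.006, 0.002], [0, 0, 0]],
    [[-0.002, 0.012, 0.003], [0, 0, 0]],
    [[-0.002, 0.018, 0.003], [0, 0, 0]],
    [[-0.002, 0.024, 0.003], [0, 0, 0]],
    [[-0.002, 0.03, 0.003], [0, 0, 0]],
  ],
)

```text
time_s: 12.4
eef_pos: [0.5345, -0.0292, 0.0919]
eef_rot: [-0.001, 1.0, -0.024, 0.002]
wrist_force: [3.1, 8.3, 3.6]
opening: -0.003
```

Request:
step_arm(
  plan=[
    [[0, 0.005, 0], [0, 0, 0]],
    [[0, 0.01, 0], [0, 0, 0]],
    [[0, 0.014, 0], [0, 0, 0]],
    [[0, 0.017, 0], [0, 0, 0]],
    [[0, 0.019, 0], [0, 0, 0]],
  ],
)

```text
time_s: 12.9
eef_pos: [0.5336, -0.0483, 0.0918]
eef_rot: [-0.001, 1.0, -0.024, 0.002]
wrist_force: [3.9, 8.0, 3.8]
opening: 0.002
```

```bash
python3 -c "
from h import *
im=viewer.camera('side'); cv2.imwrite('pics/s6.png',cv2.resize(im[115:275,230:400,::-1],None,fx=3.7,fy=3.7,interpolation=cv2.INTER_CUBIC))
im=viewer.camera('top'); cv2.imwrite('pics/t6.png',cv2.resize(im[145:275,245:395,::-1],None,fx=4.6,fy=4.6,interpolation=cv2.INTER_CUBIC))
go([*sh(.043,0),.092],-2.7); print(tosh(telemetry.get_obs()['eef_pos']))"
```

```text
t 13.0 pos [ 0.5336 -0.0486  0.0918] F [3.4146 6.2264 3.071 ] open 0.0010838975170941335 q [-0.3137  0.2761  1.8207  0.0024  1.0414 -0.2674]
shift [-0.4739  9.0861 -0.1682] mm  turn [-0.0637 -0.2179 -0.0237]
[0.0339 0.0005]
```

View pics/s6.png

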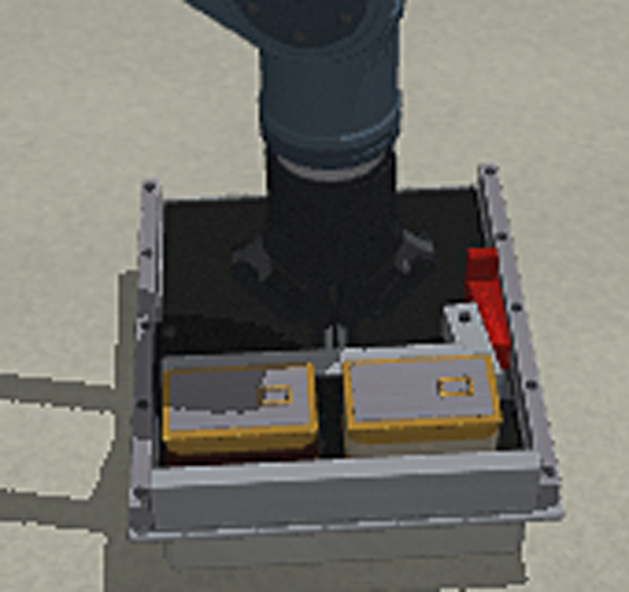

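View pics/t6.png

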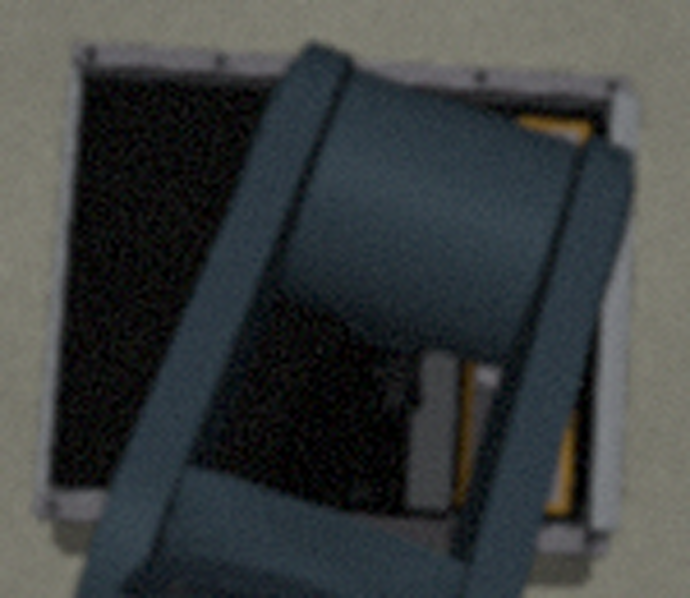

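The tins are square and almost at the stop. From here I creep and watch the force.

Request:
step_arm(
  plan=[
    [[0, 0.002, 0], [0, 0, 0]],
    [[0, 0.004, 0], [0, 0, 0]],
    [[0, 0.006, 0], [0, 0, 0]],
  ],
)

```text
time_s: 13.3
eef_pos: [0.5333, -0.0541, 0.0919]
eef_rot: [-0.001, 1.0, -0.024, 0.002]
wrist_force: [3.3, 8.1, 3.7]
opening: -0.001
```

Request:
step_arm(
  plan=[
    [[0, 0.0015, 0], [0, 0, 0]],
    [[0, 0.003, 0], [0, 0, 0]],
  ],
)

```text
time_s: 13.5
eef_pos: [0.5332, -0.0572, 0.0918]
eef_rot: [-0.001, 1.0, -0.024, 0.002]
wrist_force: [2.8, 6.9, 2.8]
opening: 0.003
```

Request:
step_arm(
  plan=[
    [[0, 0.0015, 0], [0, 0, 0]],
    [[0, 0.003, 0], [0, 0, 0]],
  ],
)

```text
time_s: 13.7
eef_pos: [0.5331, -0.0588, 0.0919]
eef_rot: [-0.002, 1.0, -0.024, 0.002]
wrist_force: [3.9, 18.9, 5.9]
opening: -0.002
```

Request:
step_arm(
  plan=[
    [[0, 0.001, 0], [0, 0, 0]],
    [[0, 0.002, 0], [0, 0, 0]],
  ],
)

```text
time_s: 13.9
eef_pos: [0.5331, -0.0588, 0.0919]
eef_rot: [-0.004, 1.0, -0.024, 0.002]
wrist_force: [5.5, 25.7, 8.2]
opening: 0.0
```

The bar is firm at 26 N and no longer moves. I back off and check.

Request:
step_arm(
  plan=[
    [[0, -0.005, 0], [0, 0, 0]],
    [[0, -0.02, 0], [0, 0, 0]],
    [[0, -0.04, 0], [0, 0, 0]],
    [[0, -0.06, -0.03], [0, 0, 0]],
    [[0, -0.08, -0.07], [0, 0, 0]],
  ],
)

```text
time_s: 14.4
eef_pos: [0.533, 0.018, 0.159]
eef_rot: [-0.0, 1.0, -0.024, -0.003]
wrist_force: [1.7, 0.3, -0.5]
opening: 0.001
```

Request:
step_arm(
  plan=[
    [[0, -0.04, -0.02], [0, 0, 0]],
    [[0, -0.08, -0.04], [0, 0, 0]],
    [[0, -0.12, -0.04], [0, 0, 0]],
    [[0, -0.14, -0.04], [0, 0, 0]],
    [[0, -0.14, -0.04], [0, 0, 0]],
  ],
)

```text
time_s: 14.9
eef_pos: [0.5413, 0.1595, 0.2007]
eef_rot: [-0.0, 1.0, -0.022, 0.0]
wrist_force: [-0.2, -0.3, 0.9]
opening: 0.001
```

```bash
python3 -c "
from h import *
im=viewer.camera('side'); cv2.imwrite('pics/s7.png',cv2.resize(im[115:275,230:400,::-1],None,fx=3.7,fy=3.7,interpolation=cv2.INTER_CUBIC))
im=viewer.camera('top'); cv2.imwrite('pics/t7.png',cv2.resize(im[145:275,245:395,::-1],None,fx=4.6,fy=4.6,interpolation=cv2.INTER_CUBIC))
go([*sh(-.1,.1),.2],-2.7); print(tosh(telemetry.get_obs()['eef_pos']))"
```

```text
t 15.0 pos [0.5414 0.1569 0.2002] F [-0.9667 -1.3117 -0.0045] open 0.0015867849617564888 q [ 0.0721  0.194   1.6738 -0.0008  1.2742  0.1183]
shift [101.2703  71.8793   0.2141] mm  turn [0.0479 0.0142 0.0676]
[-0.1718 -0.0013]
```

View pics/s7.png

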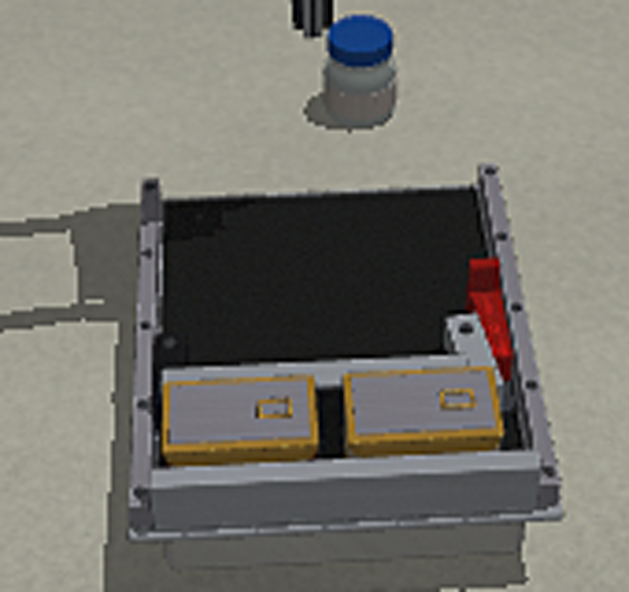

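View pics/t7.png

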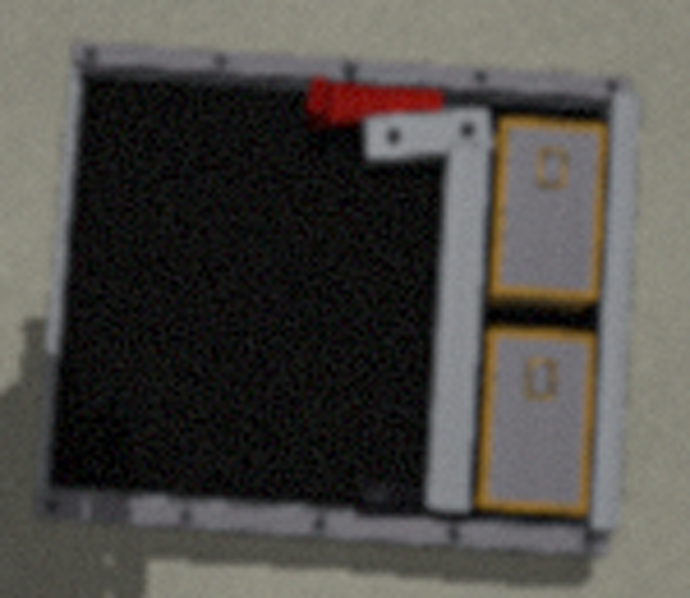

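Both tins are square against the stop and the bar is tight behind them (t7: bar at x 440–485, tins at 485–605, stop at 605). Next I locate the tab.

```bash
python3 -c "
from h import *
z=lambda l,ox,oy,s:[(ox+(a+.5)/s-.5,oy+(b+.5)/s-.5) for a,b in l]
T=lambda l:z(l,245,145,4.6); S=lambda l:z(l,230,115,3.7)
print('tab top',tosh(ray('top',T([(310,80),(308,123),(328,100)]),.118)))
print('tab side top edges',tosh(ray('side',S([(470,262),(497,260)]),.118)))
print('bar front/back',tosh(ray('top',T([(488,200),(470,500),(443,200),(427,500)]),.106)))
print('tins',tosh(ray('top',T([(494,119),(608,122),(485,513),(590,516)]),.12)))
go([*sh(-.085,.097),.2],-2.7)"
python3 - <<'E'
import cv2
a=cv2.imread("pics/t7.png")[50:180,270:500]; cv2.imwrite("pics/t7z.png",cv2.resize(a,None,fx=3,fy=3))
E
```

```text
tab top [[-0.0205  0.1071]
 [-0.02    0.0844]
 [-0.0105  0.0972]]
tab side top edges [[-0.0159  0.0923]
 [-0.0166  0.11  ]]
bar front/back [[ 0.0761  0.0524]
 [ 0.0761 -0.1032]
 [ 0.0527  0.0508]
 [ 0.0541 -0.1047]]
tins [[ 0.0757  0.0926]
 [ 0.1346  0.0951]
 [ 0.083  -0.1089]
 [ 0.136  -0.1069]]
t 15.0 pos [0.5414 0.1569 0.2002] F [-0.9667 -1.3117 -0.0045] open 0.0015867849617564888 q [ 0.0721  0.194   1.6738 -0.0008  1.2742  0.1183]
shift [98.2542 86.8761  0.2274] mm  turn [0.0479 0.0142 0.0676]
```

View pics/t7z.png

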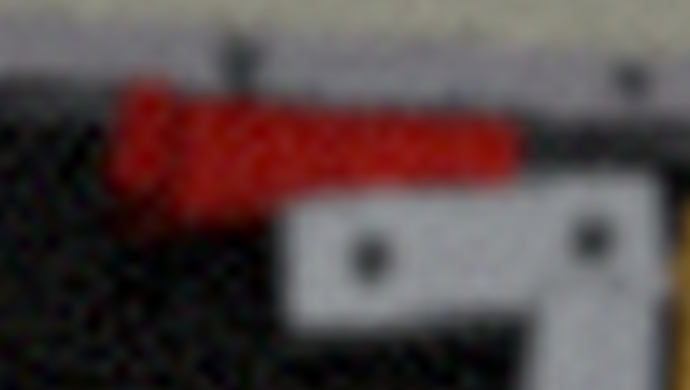

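Request:
step_arm(
  plan=[
    [[0.03, 0.025, 0], [0, 0, 0]],
    [[0.06, 0.05, 0], [0, 0, 0]],
    [[0.09, 0.075, 0], [0, 0, 0]],
    [[0.099, 0.087, 0.02], [0, 0, 0]],
    [[0.099, 0.087, 0.04], [0, 0, 0]],
  ],
)

```text
time_s: 15.5
eef_pos: [0.6384, 0.0609, 0.1602]
eef_rot: [0.001, 1.0, -0.026, 0.001]
wrist_force: [-0.1, 0.7, -0.4]
opening: -0.002
```

Request:
step_arm(
  plan=[
    [[0, 0, 0.02], [0, 0, 0]],
    [[0, 0, 0.04], [0, 0, 0]],
    [[0, 0, 0.053], [0, 0, 0]],
    [[0, 0, 0.053], [0, 0, 0]],
  ],
)

```text
time_s: 15.9
eef_pos: [0.6348, 0.0642, 0.1048]
eef_rot: [0.0, 1.0, -0.024, -0.002]
wrist_force: [0.4, 0.3, -1.2]
opening: 0.002
```

```bash
python3 -c "
from h import *
im=viewer.camera('side'); cv2.imwrite('pics/s8.png',cv2.resize(im[115:275,230:400,::-1],None,fx=3.7,fy=3.7,interpolation=cv2.INTER_CUBIC))
go([*sh(-.03,.098),.107],-2.7); print(tosh(telemetry.get_obs()['eef_pos']))"
```

```text
t 15.95 pos [0.6359 0.0644 0.1065] F [-0.8099 -0.3171  1.1158] open -0.003009184730387471 q [-0.0843  0.4599  1.5329 -0.0003  1.1509 -0.036 ]
shift [ 0.7184 53.7661 -0.5311] mm  turn [ 0.0087  0.1209 -0.0653]
[-0.0838  0.0973]
```

View pics/s8.png

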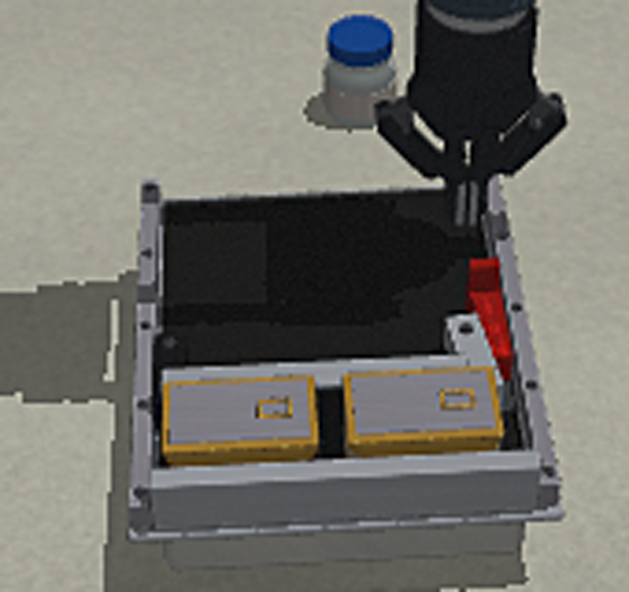

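The fingers stand behind the red tab and in line with it (px (466,210) against the tab at (484,265)). Now I push.

Request:
step_arm(
  plan=[
    [[0.001, 0.015, 0], [0, 0, 0]],
    [[0.001, 0.03, 0], [0, 0, 0]],
    [[0.001, 0.04, 0], [0, 0, 0]],
    [[0.001, 0.048, 0], [0, 0, 0]],
    [[0.001, 0.053, 0], [0, 0, 0]],
  ],
)

```text
time_s: 16.45
eef_pos: [0.6352, 0.0109, 0.1077]
eef_rot: [0.0, 1.0, -0.024, 0.0]
wrist_force: [-0.2, 0.8, 0.5]
opening: -0.0
```

Request:
step_arm(
  plan=[
    [[0, 0.004, 0], [0, 0, 0]],
    [[0.001, 0.008, 0], [0, 0, 0]],
    [[0.001, 0.012, 0], [0, 0, 0]],
  ],
)

```text
time_s: 16.75
eef_pos: [0.6358, 0.0004, 0.1074]
eef_rot: [-0.0, 1.0, -0.023, 0.0]
wrist_force: [1.1, 1.5, 0.0]
opening: -0.002
```

Request:
step_arm(
  plan=[
    [[0, 0.002, 0], [0, 0, 0]],
    [[0, 0.004, 0], [0, 0, 0]],
    [[0.001, 0.006, 0], [0, 0, 0]],
  ],
)

```text
time_s: 17.05
eef_pos: [0.6358, -0.0057, 0.1071]
eef_rot: [-0.0, 1.0, -0.023, -0.001]
wrist_force: [-1.2, 1.4, 0.9]
opening: 0.0
```

Request:
step_arm(
  plan=[
    [[0, 0.002, 0], [0, 0, 0]],
    [[0, 0.004, 0], [0, 0, 0]],
  ],
)

```text
time_s: 17.25
eef_pos: [0.6361, -0.0098, 0.1072]
eef_rot: [-0.0, 1.0, -0.024, 0.0]
wrist_force: [1.2, 1.0, -0.1]
opening: 0.003
```

Request:
step_arm(
  plan=[
    [[0, 0.0015, 0], [0, 0, 0]],
    [[0, 0.003, 0], [0, 0, 0]],
  ],
)

```text
time_s: 17.45
eef_pos: [0.636, -0.0129, 0.1072]
eef_rot: [-0.0, 1.0, -0.024, 0.0]
wrist_force: [1.0, 3.4, -0.4]
opening: -0.003
```

Request:
step_arm(
  plan=[
    [[0, 0.0015, 0], [0, 0, 0]],
    [[0, 0.003, 0], [0, 0, 0]],
  ],
)

```text
time_s: 17.65
eef_pos: [0.6359, -0.0138, 0.1073]
eef_rot: [-0.002, 1.0, -0.024, 0.0]
wrist_force: [1.0, 11.3, 0.1]
opening: 0.001
```

Request:
step_arm(
  plan=[
    [[0, 0.001, 0], [0, 0, 0]],
    [[0, 0.002, 0], [0, 0, 0]],
  ],
)

```text
time_s: 17.85
eef_pos: [0.6359, -0.0143, 0.1073]
eef_rot: [-0.003, 1.0, -0.023, 0.0]
wrist_force: [3.1, 15.9, 1.2]
opening: -0.002
```

Request:
step_arm(
  plan=[
    [[0, 0.001, 0], [0, 0, 0]],
    [[0, 0.001, 0], [0, 0, 0]],
  ],
)

```text
time_s: 18.05
eef_pos: [0.6359, -0.0147, 0.1073]
eef_rot: [-0.003, 1.0, -0.023, 0.0]
wrist_force: [3.1, 16.5, -0.4]
opening: -0.0
```

Request:
step_arm(
  plan=[
    [[0, 0.001, 0], [0, 0, 0]],
    [[0, 0.002, 0], [0, 0, 0]],
  ],
)

```text
time_s: 18.25
eef_pos: [0.6358, -0.0153, 0.1073]
eef_rot: [-0.004, 1.0, -0.023, 0.0]
wrist_force: [4.8, 22.3, 0.4]
opening: -0.002
```

Request:
step_arm(
  plan=[
    [[0, 0.001, 0], [0, 0, 0]],
    [[0, 0.001, 0], [0, 0, 0]],
  ],
)

```text
time_s: 18.45
eef_pos: [0.6358, -0.0156, 0.1073]
eef_rot: [-0.005, 1.0, -0.023, 0.0]
wrist_force: [4.5, 23.2, 0.5]
opening: -0.0
```

The wedge is jammed at about 23 N. I retreat straight back, then look.

Request:
step_arm(
  plan=[
    [[0, -0.005, 0], [0, 0, 0]],
    [[0, -0.02, 0], [0, 0, 0]],
    [[0, -0.04, 0], [0, 0, 0]],
    [[0, -0.07, -0.02], [0, 0, 0]],
    [[0, -0.1, -0.05], [0, 0, 0]],
  ],
)

```text
time_s: 18.95
eef_pos: [0.6383, 0.0786, 0.1553]
eef_rot: [0.0, 1.0, -0.024, -0.003]
wrist_force: [0.4, -0.1, 1.0]
opening: -0.004
```

Request:
step_arm(
  plan=[
    [[-0.03, -0.03, -0.02], [0, 0, 0]],
    [[-0.07, -0.06, -0.05], [0, 0, 0]],
    [[-0.1, -0.09, -0.07], [0, 0, 0]],
    [[-0.1, -0.09, -0.07], [0, 0, 0]],
  ],
)

```text
time_s: 19.35
eef_pos: [0.5429, 0.1761, 0.2307]
eef_rot: [-0.001, 1.0, -0.022, 0.002]
wrist_force: [0.2, -0.8, -0.6]
opening: -0.0
```

```bash
python3 -c "
from h import *
im=viewer.camera('side'); cv2.imwrite('pics/s9.png',cv2.resize(im[115:275,230:400,::-1],None,fx=3.7,fy=3.7,interpolation=cv2.INTER_CUBIC))
im=viewer.camera('top'); cv2.imwrite('pics/t9.png',cv2.resize(im[145:275,245:395,::-1],None,fx=4.6,fy=4.6,interpolation=cv2.INTER_CUBIC)); cv2.imwrite('pics/t9f.png',im[:,:,::-1])
print(telemetry.get_obs()['time_s'],telemetry.get_obs()['eef_pos'])"
```

```text
19.45 [0.5444 0.1736 0.2285]
```

View pics/s9.png

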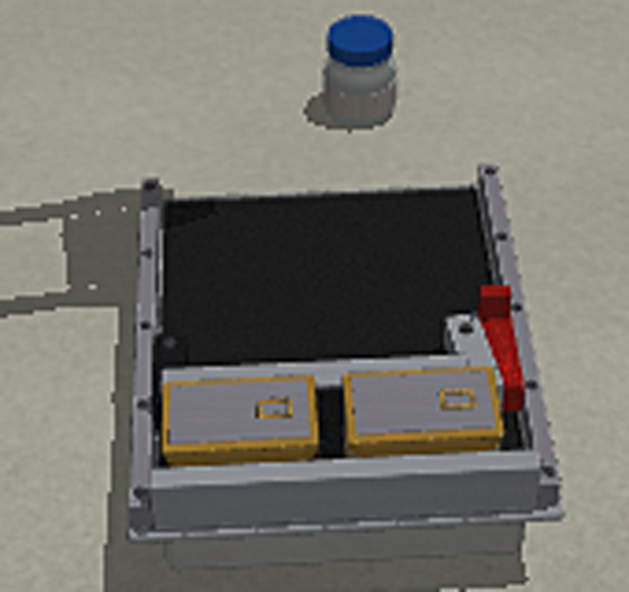

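View pics/t9.png

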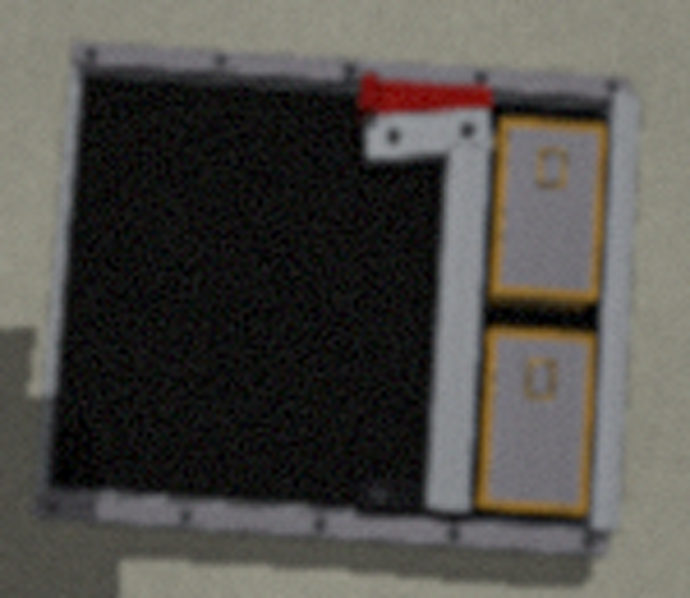

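View pics/t9f.png

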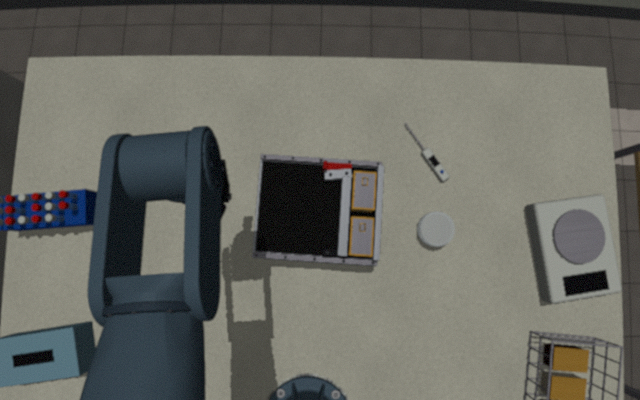

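The wedge sits against the rail (t9 px (425,95)). The bar and both tins are unchanged and tight, and the bystanders are where they were. I hand in.

```bash
python3 -c "
from bench import ticket
print(ticket.hand_in())"
```

```text
the job is handed in; nothing more can be done
None
```

The job is done and handed in at about 19.5 s, well inside the 64 s limit. The steps were done in the order asked:

- **Tin:** I lifted the cream-banded tin off the bench and lowered it in about 1 mm steps until it touched the platform. I then released it upright beside the dark-banded tin.
- **Clamp bar:** I pushed it up until it stopped moving at about 26 N, with both tins squared against the end stop.
- **Wedge:** I pushed the red wedge until it barely moved any more, at about 23 N. I then backed the arm clear.

The last pictures, taken with the arm away, showed both tins upright and square between the bar and the stop. The wedge sat against the rail, and the bar was where I had left it. The jar, dishes and thermometer were in their original places.

**Small disagreement:** before the wedge was jammed, the top camera put the bar's front face at about x = 76 mm, where 79 mm would be fully tight. It also showed a 7 mm gap at one corner of the dark tin. I took these as image error, because the bar would not move further at 26 N and the finger position matched the tight position to about 1 mm. I did not push the bar backwards to test the lock.

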